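# Latch the drying cabinet's sprung door

## Robot

A 6-joint arm with a two-finger parallel gripper is mounted at the origin on the work surface; the furniture and walls round the work are solid. World frame = base frame: x ahead of the robot, y to its left, z up, the work surface at z = 0. Lengths are in m, angles in rad, forces in N, time in s.
With the tool pointing down it reaches from about 0.3 to 0.875 m from the base axis. Payload 6.4 kg.
Tool frame: the origin (TCP) lies midway between the tips of the shut fingers; the grasp point (between the pads) lies 19 mm behind it; z points along the fingers, y is the direction in which the jaws open and shut (so a half turn about z gives the same grasp; the last joint's range is limited). The gripper opens to 85 mm and grips with 20 to 120 N. Pads are 22 mm wide; open, the fingers measure 114 mm over their backs; the gripper's body (76 mm by 85 mm) begins 54 mm behind the grasp point. The pads swing forward as they close: fully open they stand 13 mm farther back than shut.
Start: joints at [-1.554, 0.181, 1.607, -0, 1.354, -0.206], TCP at [0.127, -0.561, 0.231] pointing down, gripper open.
Joint ranges: [-2.99, 2.99], [-0.89, 2.07], [0.3, 2.58], [-1.14, 4.28], [0, 2.63], [-3.12, 3.12]. Speed limits (rad/s): [2.57, 2.57, 3.01, 3.14, 3.14, 3.14].

## Interface

Orientations are given as a unit quaternion [w, x, y, z].
In Python, from bench import ctrl gives the robot as it stands. The module is installed in compiled form; this text tells all that it offers.
- The arm moves only by the tool arm_command, never from a script. Its argument "plan" is one flat list of numbers, 4 for each row, row after row: the shift along the tool's x, y, z in mm, then the turn about the tool's z in rad. A call has 1 to 20 rows; each row shifts and turns the commanded pose from where the row before left it, along the tool's axes as they then stand; what a row does not reach is not made up. A row lasts 1/10 s, in which the tool goes at most 50 mm and 8.59 degrees, less where a joint would pass 70% of its speed; a pose out of reach is approached as far as the arm can. A call is refused whole if a number of a shift passes 50 or a number of a turn 0.15, either way. A call with a gripper value outside its range is refused whole. "grip" is the opening, from 0 (shut) to 1 (fully open), set as the call begins (left out, the last holds). The fingers move at their own pace and stop on an object; the grip force is fixed at half the most. Time passes only in rows, so rows that do not move let the fingers close. It gives the time, the measured TCP pose, the force and the opening at its end, in the units of the state.
- ctrl.get_obs(): the state, without advancing time (a new reading comes with each control period).
- ctrl.camera(name): name is "side" or "top" or "wrist"; returns a dict with "color" (420x560x3 uint8, red, green, blue), "camera_matrix" (3x3 intrinsics, pixels), "eye" and "attitude" of the camera in the world; the wrist camera has in their place "T_tool_cam" (4x4, takes a point from camera to tool coordinates, whose origin is the TCP and whose axes are the flange's). Camera axes: x right, y up, looking along -z (the intrinsics and any distortion apply to the point x, -y, -z); pixel columns grow to the right and rows downward; lengths in m; the calibration is good to about 2 mm. A picture is of the moment at which its call begins: read the wrist's pose just before it. There is no depth.
- ctrl.hand_in(): hands the job in, once; it reports no verdict.
The state is a dict: "time_s": time; "q": joint angles; "dq": joint speeds; "joint_efforts": joint torques, N m; "eef_pos": TCP position; "eef_rot": TCP orientation; "wrist_force": force on the tool from outside, world axes, zero at the start; "torque": the same for the moment, N m; "opening": opening from 0.0 (shut) to 1.0 (fully open).
Only numpy, scipy, OpenCV 4.12 (cv2) and the standard library are available. Lean on these libraries where they do the work, as an engineer would, in place of code of your own. Each camera call takes 0.05 s, during which the arm holds its last target. There are 200 camera calls.

## Task

The small drying cabinet's door stands ajar on its gasket: fasten it with the toggle latch on top. Take the latch's wire bail by its roller, bring its cross bar down outside the keeper on the door and draw it gently back under the keeper's lip until you just feel the keeper hold it, then let go of the bail and press the lever over, past centre, until it lies flat and keeps the door drawn in. Do not force the bail (its pull on the keeper by hand stays under about 10 N) nor lean on the lever with more than about 20 N, and leave the dropping bottle, the flask and the screwdriver alone.

Things in the scene. Friction and masses are not known exactly. Their poses are not given: they have to be found in the camera images.
- cabinet: small grey metal drying cabinet, 120 x 150 x 100 mm (x, y, z), fixed. Origin: centre of its underside; z up; its -x face is the mouth, closed by the door. Positions below are in this frame, in mm. The toggle latch is on its top, in the plane y = 0, and moves in that plane.
- door (a joint): door, aluminium frame with clear pane, 150 mm wide, 12 mm thick, top edge z = 96, hinged along its foot (x = -60, z = 10). 0 = shut, grows as its top leans out to -x; the gasket springs it to 0.12 rad (top edge's outer face then at x = -83) and resists with about 6.5 N per mm at the keeper. Latched it stands at 0.01 to 0.09, by how the keeper is set.
- keeper_mean (a point): steel hook (keeper) on the door's top edge, 14 mm wide: upright post, at its top a lip pointing to -x. This point (-74.5, 0, 117) is the MEAN place of the axis of the bail's bar when seated against the post under the lip, door ajar. The keeper's foot is adjustable: the true place is up to 4 mm either way along x, new each time and not measured: find it by feel or sight.
- bail_bar (a point): middle of the bail's cross bar, 5 mm thick: the part to hook. Above the axis of a seated bar the lip's underside is at +3.7 mm (1.2 mm play) and its top at +8; the lip's nose is 1.6 mm farther to -x than that axis. So the bar goes down with its axis beyond x = -83, then back to +x a few mm below z = 117 (free to 15 mm below).
- bail_roller (a point): centre of the white roller at the end of the wire bail: 10 mm thick, 40 mm long along y; grip it across its two ends. Two 4 mm wires, 30 mm apart, join it to the bar (13 mm nearer) and the pivot (75 mm away). A weak spring raises the bail when let go, unless the bar is under the lip. Moving it also turns the lever and takes 2 to 6 N by itself; more comes from the keeper.
- bail_pivot (a point): pivot of the bail in the lever, 16 mm from the lever's pin, turned 0.28 rad from the handle's direction toward shut (below the handle when that lies flat). The roller can be 59 to 91 mm from the lever's pin: keep it within about 83 mm, so that this pivot stays above the line from pin to roller.
- latch_pin (a point): axis of the lever's pin, along y, at (-20, 0, 121), in a small bracket on the cabinet's top.
- lever (a joint): steel lever. Value (rad): angle of its handle above +x: 0 = flat, shut, pointing away from the door; starts at 1.9 to 2.3, leaning to the door; limit 2.9. Stays where left (friction 0.035 N m). With the bail seated it stands at about 1.0 to 1.9 and takes 3 to 12 N near its end to press down; dead centre is at 0.28, below that the latch itself pulls it to 0 and holds.
- lever_end (a point): where to press: on the handle's outer face (upper when flat), 60 mm along the handle from the pin, mid width. The face is 7.5 mm off the line through the pin; the handle is a strip 16 mm wide (y) that ends 74 mm from the pin. Press square to the face: at first to +x from the door's side, at last down.
- drop_bottle_2: bystander: clear dropping bottle with a red rubber teat, 42 mm wide, 112 mm tall, standing left of the cabinet; origin at the centre of its base.
- gel_flask: bystander: small conical flask with a pink filling, 51 mm wide, 76 mm tall, standing right of the cabinet; origin at the centre of its base.
- screwdriver: bystander: small screwdriver with a blue handle, 103 mm long, lying right of the cabinet's door; origin under its middle.
Things that resemble listed ones, but are neither listed nor needed, are in the scene too. Of the things like the cabinet, leave any that is black or yellow; of the rest the smaller one is meant.

How it is judged:
By the outcome, as a careful person would: the job done as asked, in the order asked, and still so for the second after the job is handed in, with the robot touching nothing.
It also fails if it takes over 72 s, if anything falls off the work surface, if the arm or the gripper's body presses on something with over 40 N, if the wrist force passes 120 N, or if a joint passes its speed limit or range.

## Working session

There is one attempt and no reset: what is moved stays moved. The work goes in short steps, Python scripts to look and compute and a tool call to move; the robot and the scene stay as the last step left them, time stands still between calls to the robot, and variables do not carry over. Pictures are saved under pics/ and viewed, about 8 in all and at most 12, crops included, and the job is handed in when it is done.

Besides the shell and the picture viewer there is one more tool, called after "Call:" by a JSON object that holds its "name" and its "arguments". arm_command: Moves the arm, as the interface text tells. Its arguments: {"type":"object","properties":{"plan":{"type":"array","items":{"type":"number"}},"grip":{"type":"number"}},"required":["plan"]}

```bash
mkdir -p pics; cat > h.py <<'E'
import numpy as np, cv2
from bench import ctrl
from scipy.spatial.transform import Rotation as R
def rot(q): q=np.array(q,float); return R.from_quat([q[1],q[2],q[3],q[0]]).as_matrix()
E
python3 - <<'E'
from h import *
o=ctrl.get_obs(); print({k:np.round(v,3).tolist() for k,v in o.items()})
ims=[]
for n in ("top","side"):
    c=ctrl.camera(n); print(n,{k:np.round(v,4).tolist() for k,v in c.items() if k!="color"})
    np.savez(f"{n}0.npz",**c)
    cv2.imwrite(f"pics/{n}0.png",c["color"][:,:,::-1])
E
```

```text
{'time_s': 0.0, 'q': [-1.554, 0.182, 1.608, 0.0, 1.354, -0.206], 'dq': [0.001, 0.0, -0.002, 0.001, -0.001, -0.0], 'joint_efforts': [0.0, -44.487, -35.134, -0.0, 0.009, -0.0], 'eef_pos': [0.127, -0.56, 0.23], 'eef_rot': [-0.001, 0.994, 0.111, 0.0], 'wrist_force': [-0.316, 0.455, 0.646], 'torque': [-0.047, 0.009, 0.035], 'opening': 0.998}
top {'camera_matrix': [[459.8485, 0.0, 275.3661], [0.0, 459.8485, 206.5816], [0.0, 0.0, 1.0]], 'eye': [0.3645, 0.035, 1.2181], 'attitude': [-0.7005, -0.0628, 0.0458, 0.7094]}
side {'camera_matrix': [[407.9625, 0.0, 287.0095], [0.0, 407.9625, 202.0743], [0.0, 0.0, 1.0]], 'eye': [0.7983, -0.7359, 0.578], 'attitude': [0.8492, 0.5018, 0.0795, 0.1441]}
```

View pics/top0.png

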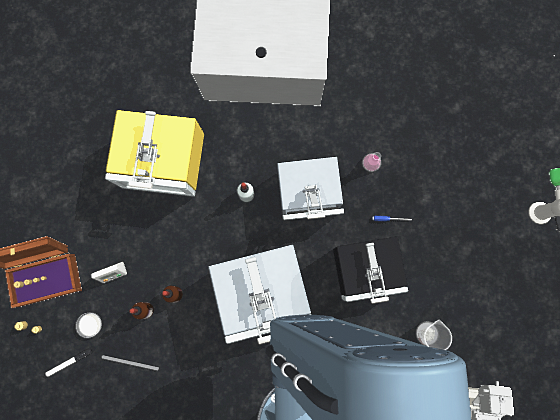

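View pics/side0.png

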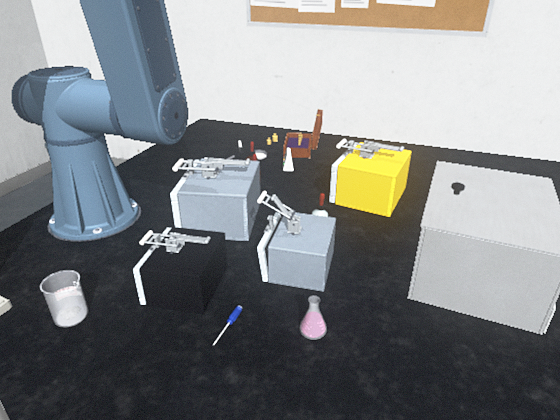

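Candidates in the top view: yellow (155,150), black (372,268), big grey (262,295) and small grey (310,188). The small grey one fits: it is not black or yellow, it is the smaller of the two greys, and it has the bottle to its left, the flask to its right and the screwdriver by its door. I'll confirm it in a crop.

```bash
python3 - <<'E'
from h import *
a=np.load("top0.npz")["color"][145:230,265:355,::-1]; b=np.load("side0.npz")["color"][180:295,250:345,::-1]
a=cv2.resize(a,None,fx=4.4,fy=4.4,interpolation=cv2.INTER_CUBIC);b=cv2.resize(b,None,fx=4.2,fy=4.2,interpolation=cv2.INTER_CUBIC)
h=max(a.shape[0],b.shape[0]); p=lambda m:cv2.copyMakeBorder(m,0,h-m.shape[0],0,0,cv2.BORDER_CONSTANT)
m=np.hstack([p(a),p(b)]); print(a.shape,b.shape); cv2.imwrite("pics/crop1.png",m)
E
```

```text
(374, 396, 3) (483, 399, 3)
```

View pics/crop1.png

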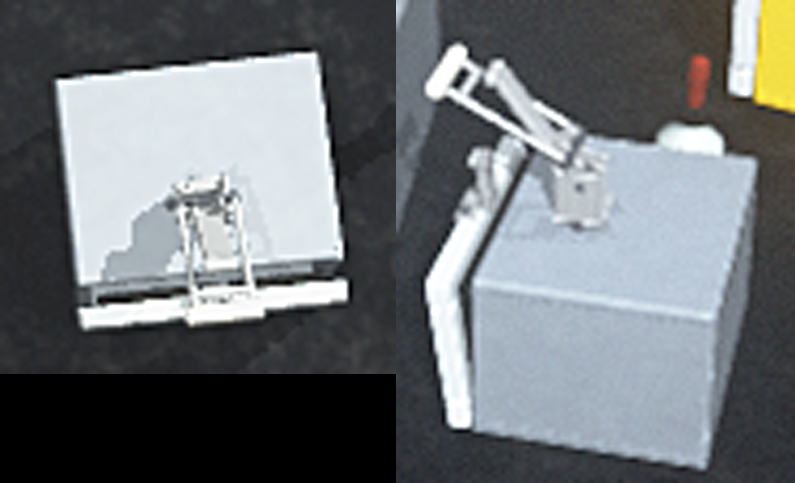

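Confirmed: the top crop shows the small grey cabinet with its top-face corners near crop pixels (57,79), (317,53), (342,258) and (78,282). The latch bail stands raised, with its roller at about (227,314). In the side crop the roller is at about (446,68).

```bash
cat >> h.py <<'E'
def cam(c,o=None):
    K=np.array(c["camera_matrix"])
    if "T_tool_cam" in c:
        T=np.array(c["T_tool_cam"]); Rt=rot(o["eef_rot"]); return K,Rt@T[:3,:3],Rt@T[:3,3]+np.array(o["eef_pos"])
    return K,rot(c["attitude"]),np.array(c["eye"])
def ray(C,uv):
    K,Rc,e=C; d=np.linalg.inv(K)@[uv[0],uv[1],1]; return e,Rc@np.array([d[0],-d[1],-d[2]])
def onz(C,uv,z): e,d=ray(C,uv); return e+d*(z-e[2])/d[2]
def proj(C,P): K,Rc,e=C; p=Rc.T@(np.array(P)-e); p=K@[p[0],-p[1],-p[2]]; return p[:2]/p[2]
def tri(rs):
    A=0;b=0
    for e,d in rs:
        d=d/np.linalg.norm(d); M=np.eye(3)-np.outer(d,d); A=A+M;b=b+M@e
    return np.linalg.solve(A,b)
E
python3 - <<'E'
from h import *
t=np.load("top0.npz");s=np.load("side0.npz");T=cam(t);S=cam(s)
def sub(im,pts): 
    g=cv2.cvtColor(im["color"],cv2.COLOR_RGB2GRAY); p=np.float32(pts).reshape(-1,1,2).copy()
    return cv2.cornerSubPix(g,p,(3,3),(-1,-1),(3,50,.01)).reshape(-1,2)
raw=[(265+x/4.4,145+y/4.4) for x,y in[(57,79),(317,53),(342,258),(78,282)]]
p=sub(t,raw); print(np.round(raw,1).tolist(),p)
W=np.array([onz(T,u,.1) for u in p])[:,:2]; print(W)
B=np.array([[60,75],[60,-75],[-60,-75],[-60,75]])/1000
c=W.mean(0);H=B.T@(W-c); yaw=np.arctan2(H[0,1]-H[1,0],H[0,0]+H[1,1])
Rz=R.from_euler('z',yaw).as_matrix()[:2,:2]; print("c",c,"yaw",yaw); print("res mm",(W-c-B@Rz.T)*1000)
P=tri([ray(T,(316.6,216.4)),ray(S,(261.9,196.2))]); 
print("roller w",P,"cab",Rz.T@(P[:2]-c),P[2], "reproj",proj(T,P),proj(S,P))
# side top-face corner check
for b in B: print(proj(S,[*(c+Rz@b),.1]))
E
```

```text
[[278.0, 163.0], [337.0, 157.0], [342.7, 203.6], [282.7, 209.1]] [[277.32822 162.68362]
 [336.4314  156.45436]
 [342.54184 203.2961 ]
 [282.38812 209.08026]]
[[ 0.64889337  0.0549159 ]
 [ 0.66234206 -0.09273758]
 [ 0.54376978 -0.10402428]
 [ 0.53154501  0.04380728]]
c [ 0.59663756 -0.02450967] yaw 0.08977819135357684
res mm [[-0.77822101 -0.65183756]
 [-0.77817893  1.09057781]
 [ 0.16626351  0.56279934]
 [ 1.39013644 -1.00153959]]
roller w [ 0.50406655 -0.03426842  0.17180622] cab [-0.09307313 -0.00141975] 0.1718062239041024 reproj [316.31663053 215.82756657] [261.21174329 196.28606513]
[336.08166234 216.90352301]
[325.69024299 254.98632673]
[266.98869994 246.09854972]
[284.9704599  210.18409555]
```

Call:
{"name": "arm_command", "arguments": {"plan": [0, 0, -30, 0.133, 0, 0, -40, 0, 32, -38, 0, 0, 32, -38, 0, 0, 32, -38, 0, 0, 32, -38, 0, 0, 32, -38, 0, 0, 32, -38, 0, 0, 32, -38, 0, 0, 32, -38, 0, 0, 32, -38, 0, 0, 32, -38, 0, 0, 32, -38, 0, 0, 32, -38, 0, 0, 25, -35, 0, 0, 0, 0, 0, 0, 0, 0, 0, 0], "grip": 1}}

```text
time_s: 1.8
eef_pos: [0.4903, -0.0341, 0.3007]
eef_rot: [-0.0, 0.999, 0.046, -0.001]
wrist_force: [-0.3, 0.7, 0.7]
opening: 1.003
```

```bash
cat > w.py <<'E'
import sys; from h import *
n,k=sys.argv[1:3]; o=ctrl.get_obs(); c=ctrl.camera(k)
np.savez(n+".npz",eef_pos=o["eef_pos"],eef_rot=o["eef_rot"],**c)
cv2.imwrite(f"pics/{n}.png",c["color"][:,:,::-1])
print(o["time_s"],np.round(o["eef_pos"],4),np.round(o["eef_rot"],4),np.round(o["wrist_force"],2),np.round(o["q"],3))
if k=="wrist": print(np.round(c["T_tool_cam"],4),np.round(c["camera_matrix"],1)); C=cam(c,o); print(proj(C,[.504,-.034,.172]))
E
python3 w.py wrist1 wrist
```

```text
1.8 [ 0.4903 -0.0341  0.3007] [-1.000e-04  9.989e-01  4.630e-02 -7.000e-04] [-0.29  0.73  0.72] [-0.311 -0.062  1.722 -0.     1.483  1.167]
[[ 6.000e-04  9.571e-01  2.898e-01  7.370e-02]
 [ 1.000e+00 -4.000e-04 -8.000e-04  1.000e-04]
 [-6.000e-04  2.898e-01 -9.571e-01 -1.425e-01]
 [ 0.000e+00  0.000e+00  0.000e+00  1.000e+00]] [[317.8   0.  277.1]
 [  0.  317.8 213.9]
 [  0.    0.    1. ]]
[278.18065545 189.40296084]
```

View pics/wrist1.png

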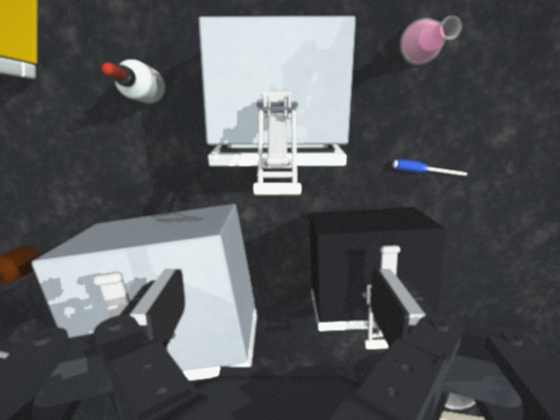

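The wrist view shows the meant cabinet at top centre and its roller at about (277,188), within a pixel of my prediction. The fingers are clear of everything. I'll refine the pose with this view.

```bash
python3 - <<'E'
from h import *
t=np.load("top0.npz");s=np.load("side0.npz");w=np.load("wrist1.npz");T=cam(t);S=cam(s);Wc=cam(w,w)
g=cv2.cvtColor(w["color"],cv2.COLOR_RGB2GRAY)
p=cv2.cornerSubPix(g,np.float32([[201,17],[355,17],[350,144],[207,144]]).reshape(-1,1,2),(4,4),(-1,-1),(3,50,.01)).reshape(-1,2)
print(p)
W=np.array([onz(Wc,u,.1) for u in p])[:,:2]
B=np.array([[60,75],[60,-75],[-60,-75],[-60,75]])/1000
c=W.mean(0);H=B.T@(W-c); yaw=np.arctan2(H[0,1]-H[1,0],H[0,0]+H[1,1])
Rz=R.from_euler('z',yaw).as_matrix()[:2,:2]; print("c",c,"yaw",yaw); print("res mm",(W-c-B@Rz.T)*1000)
m=(g[180:200,245:310]>225).astype(np.uint8); n,l,st,ce=cv2.connectedComponentsWithStats(m); i=1+st[1:,4].argmax(); r=ce[i]+[245,180]; print("roller px",r,st[i])
P=tri([ray(T,(316.6,216.4)),ray(S,(261.9,196.2)),ray(Wc,r)])
c2=np.array([.5966,-.0245])
for cc in (c,c2): print("roller",P,"cab",Rz.T@(P[:2]-cc))
for b in B: print(proj(S,[*(c+Rz@b),.1]))
E
```

```text
[[199.01086   16.557364]
 [354.59067   15.932818]
 [347.50317  142.5554  ]
 [207.29196  143.47644 ]]
c [ 0.5964551  -0.02443007] yaw 0.09828178448435584
res mm [[-0.90734763 -1.2882367 ]
 [-1.33976665  1.06183068]
 [ 1.13642373  1.03976658]
 [ 1.11069056 -0.81336055]]
roller px [276.7480315  187.83267717] [  9   0  47  14 508]
roller [ 0.50434348 -0.03353789  0.17130452] cab [-9.25608021e-02 -2.55392840e-05]
roller [ 0.50434348 -0.03353789  0.17130452] cab [-9.26981437e-02  5.82674664e-05]
[335.76186281 216.72475239]
[325.97137719 254.8424811 ]
[267.15266738 246.24592411]
[284.59084762 210.2264412 ]
```

Call:
{"name": "arm_command", "arguments": {"plan": [8, 0, 20, 0, 0, 0, 30, 0, 0, 0, 30, 0, 0, 0, 30, 0, 0, 0, 20, 0, 0, 0, 14, 0, 0, 0, 0, 0, 0, 0, 0, 0]}}

```text
time_s: 2.65
eef_pos: [0.4986, -0.0352, 0.158]
eef_rot: [0.0, 0.999, 0.044, 0.0]
wrist_force: [-0.7, 0.6, 0.5]
opening: 1.003
```

```bash
python3 w.py wrist2 wrist; python3 w.py side2 side
```

```text
2.65 [ 0.4986 -0.0352  0.158 ] [2.00e-04 9.99e-01 4.43e-02 3.00e-04] [-0.66  0.59  0.5 ] [-0.308  0.094  1.863 -0.     1.184  1.174]
[[ 6.000e-04  9.571e-01  2.897e-01  7.370e-02]
 [ 1.000e+00 -4.000e-04 -8.000e-04  1.000e-04]
 [-6.000e-04  2.897e-01 -9.571e-01 -1.425e-01]
 [ 0.000e+00  0.000e+00  0.000e+00  1.000e+00]] [[317.8   0.  277.1]
 [  0.  317.8 213.9]
 [  0.    0.    1. ]]
[275.06101459 276.35705229]
2.7 [ 0.4991 -0.0351  0.1585] [4.00e-04 9.99e-01 4.45e-02 9.00e-04] [-0.43  0.42 -0.01] [-0.308  0.093  1.862 -0.     1.184  1.174]
```

View pics/wrist2.png

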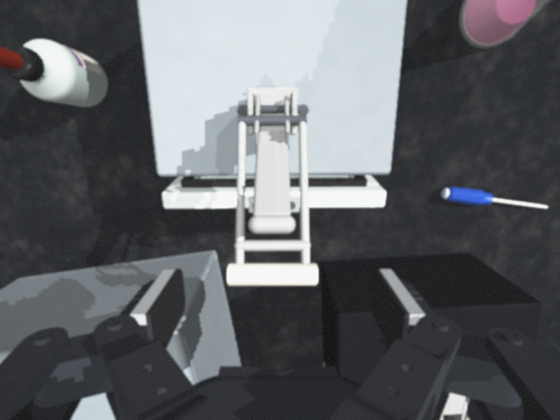

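Roller centre at (272,274), with the fingers either side of it. It sits about 2 mm to the left (+y) of the TCP, so I'll correct for that and close on it.

Call:
{"name": "arm_command", "arguments": {"plan": [0, -2, 2, 0, 0, 0, 0, 0]}}

```text
time_s: 2.95
eef_pos: [0.4985, -0.0322, 0.1558]
eef_rot: [0.0, 0.999, 0.045, 0.0]
wrist_force: [0.5, -0.5, -0.4]
opening: 1.0
```

Call:
{"name": "arm_command", "arguments": {"plan": [0, 0, 0, 0, 0, 0, 0, 0, 0, 0, 0, 0, 0, 0, 0, 0, 0, 0, 0, 0, 0, 0, 0, 0, 0, 0, 0, 0, 0, 0, 0, 0], "grip": 0}}

```text
time_s: 3.75
eef_pos: [0.498, -0.0326, 0.1553]
eef_rot: [0.0, 0.999, 0.045, -0.0]
wrist_force: [-3.6, -4.0, 1.9]
opening: 0.441
```

```bash
python3 w.py wrist3 wrist; python3 w.py side3 side; python3 -c "
from h import *
a=cv2.imread('pics/wrist3.png')[100:420,100:460];b=cv2.imread('pics/side3.png')[130:290,200:350]
b=cv2.resize(b,None,fx=2.6,fy=2.6,interpolation=3);a=cv2.resize(a,(int(a.shape[1]*b.shape[0]/a.shape[0]),b.shape[0]))
m=np.hstack([a[:,:410],b]);print(m.shape);cv2.imwrite('pics/c3.png',m)"
```

```text
3.75 [ 0.498  -0.0326  0.1553] [ 1.00e-04  9.99e-01  4.49e-02 -3.00e-04] [-3.6  -3.98  1.89] [-0.303  0.096  1.866 -0.     1.18   1.178]
[[ 6.000e-04  9.571e-01  2.897e-01  7.370e-02]
 [ 1.000e+00 -4.000e-04 -8.000e-04  1.000e-04]
 [-6.000e-04  2.897e-01 -9.571e-01 -1.425e-01]
 [ 0.000e+00  0.000e+00  0.000e+00  1.000e+00]] [[317.8   0.  277.1]
 [  0.  317.8 213.9]
 [  0.    0.    1. ]]
[281.05320771 278.51142428]
3.8 [ 0.498  -0.0326  0.1553] [ 1.00e-04  9.99e-01  4.48e-02 -2.00e-04] [-4.22 -3.6   2.06] [-0.303  0.096  1.866 -0.     1.18   1.178]
(416, 800, 3)
```

View pics/c3.png

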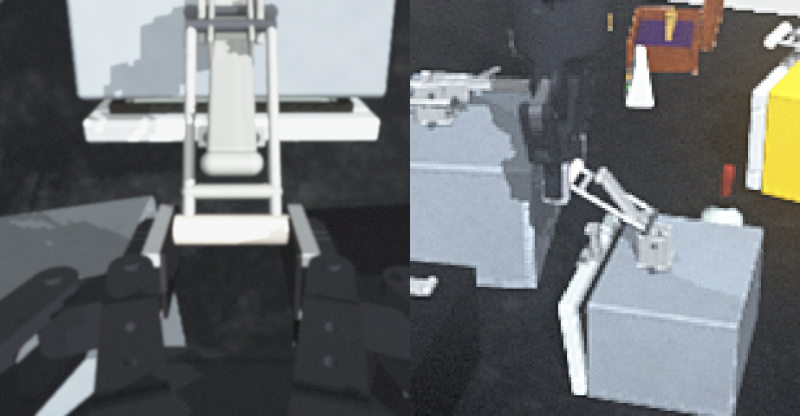

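The grip is good. Before hooking I want the keeper's true x, because the gripper body and the lever get close at the bottom. I'll let go, lift, and look past the lever from one side.

Call:
{"name": "arm_command", "arguments": {"plan": [0, 0, 0, 0, 0, 0, 0, 0, 0, 0, 0, 0, 0, 0, 0, 0, 0, 0, 0, 0, 0, 0, -30, 0, 0, 0, -30, 0, 0, 40, 0, 0, 0, 45, 0, 0, 0, 0, 0, 0, 0, 0, 0, 0], "grip": 1}}

```text
time_s: 4.95
eef_pos: [0.5056, -0.1177, 0.2151]
eef_rot: [-0.0, 0.999, 0.044, -0.0]
wrist_force: [0.0, -0.9, -0.7]
opening: 1.001
```

```bash
python3 w.py wrist4 wrist; cat >> h.py <<'E'
c0=np.array([.5965,-.0245]);yaw0=.093
def cw(x,y,z): return np.array([*(c0+R.from_euler('z',yaw0).as_matrix()[:2,:2]@[x/1e3,y/1e3]),z/1e3])
def wc(P): return np.r_[R.from_euler('z',-yaw0).as_matrix()[:2,:2]@(np.array(P[:2])-c0),P[2]]*1e3
E
python3 - <<'E'
from h import *
w=np.load("wrist4.npz");C=cam(w,w)
for n,p in dict(corner=(-60,-75,100),cornerL=(-60,75,100),back=(60,-75,100),nose_c=(-76.1,0,125),noseR=(-76.1,-7,125),nose_m4=(-80.1,-7,125),nose_p4=(-72.1,-7,125),roller=(-92.6,0,171)).items(): print(n,proj(C,cw(*p)).round(1))
q=proj(C,cw(-76,0,122)); x,y=int(q[0]),int(q[1]); a=max(0,x-100);b=max(0,y-75);print("crop origin",a,b)
cv2.imwrite("pics/c4.png",cv2.resize(cv2.imread("pics/wrist4.png")[b:b+150,a:a+200],None,fx=4,fy=4,interpolation=2))
E
```

```text
4.95 [ 0.5056 -0.1177  0.2151] [-3.00e-04  9.99e-01  4.37e-02 -2.00e-04] [ 0.01 -0.9  -0.71] [-0.458  0.071  1.763  0.     1.308  1.025]
[[ 6.000e-04  9.571e-01  2.897e-01  7.370e-02]
 [ 1.000e+00 -4.000e-04 -8.000e-04  1.000e-04]
 [-6.000e-04  2.897e-01 -9.571e-01 -1.425e-01]
 [ 0.000e+00  0.000e+00  0.000e+00  1.000e+00]] [[317.8   0.  277.1]
 [  0.  317.8 213.9]
 [  0.    0.    1. ]]
[142.24956791 231.99466241]
corner [265.1 162.4]
cornerL [ 79.4 163.3]
back [262.3 -10.3]
nose_c [163.8 189.1]
noseR [173.1 189. ]
nose_m4 [173.7 194.2]
nose_p4 [172.6 183.7]
roller [141.4 230.9]
crop origin 65 113
```

View pics/c4.png

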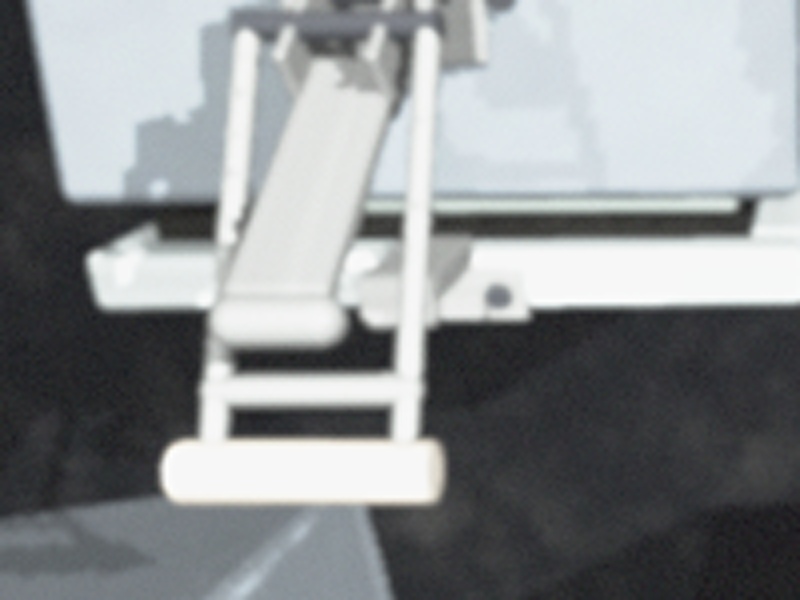

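The lip shows right of the lever at crop (360–435, 240–325), but it is hard to tell from its foot. I'll take one closer look with contrast stretched.

Call:
{"name": "arm_command", "arguments": {"plan": [0, 10, 30, 0, 0, 0, 35, 0, 0, 0, 0, 0, 0, 0, 0, 0]}}

```text
time_s: 5.4
eef_pos: [0.5063, -0.1257, 0.1502]
eef_rot: [-0.001, 0.999, 0.046, -0.001]
wrist_force: [0.3, 0.9, -0.2]
opening: 1.002
```

```bash
python3 w.py wrist5 wrist; python3 - <<'E'
from h import *
w=np.load("wrist5.npz");C=cam(w,w)
for n,p in dict(corner=(-60,-75,100),cornerL=(-60,75,100),noseR=(-76.1,-7,125),noseL=(-76.1,7,125),nose_m4=(-80.1,-7,125),nose_p4=(-72.1,-7,125),foot=(-83,-7,96),roller=(-92.6,0,171)).items(): print(n,proj(C,cw(*p)).round(1))
q=proj(C,cw(-76,-5,120)); x,y=int(q[0]),int(q[1]); a=max(0,x-45);b=max(0,y-35);print("crop origin",a,b)
m=cv2.imread("pics/wrist5.png")[b:b+70,a:a+100].astype(float); m=255*np.clip((m-80)/175,0,1)**2
cv2.imwrite("pics/c5.png",cv2.resize(m.astype(np.uint8),None,fx=8,fy=8,interpolation=2))
E
```

```text
5.4 [ 0.5063 -0.1257  0.1502] [-6.00e-04  9.99e-01  4.55e-02 -8.00e-04] [ 0.26  0.88 -0.23] [-0.471  0.154  1.813  0.     1.177  1.008]
[[ 6.000e-04  9.571e-01  2.898e-01  7.370e-02]
 [ 1.000e+00 -4.000e-04 -8.000e-04  1.000e-04]
 [-6.000e-04  2.898e-01 -9.571e-01 -1.425e-01]
 [ 0.000e+00  0.000e+00  0.000e+00  1.000e+00]] [[317.8   0.  277.1]
 [  0.  317.8 213.9]
 [  0.    0.    1. ]]
[ 61.24551148 283.75162551]
corner [248.2 176.5]
cornerL [  3.2 176.7]
noseR [121.7 213.6]
noseL [ 96.3 213.7]
nose_m4 [122.8 220.5]
nose_p4 [120.7 206.7]
foot [144.3 210.8]
roller [ 60.6 281.8]
crop origin 77 175
```

View pics/c5.png

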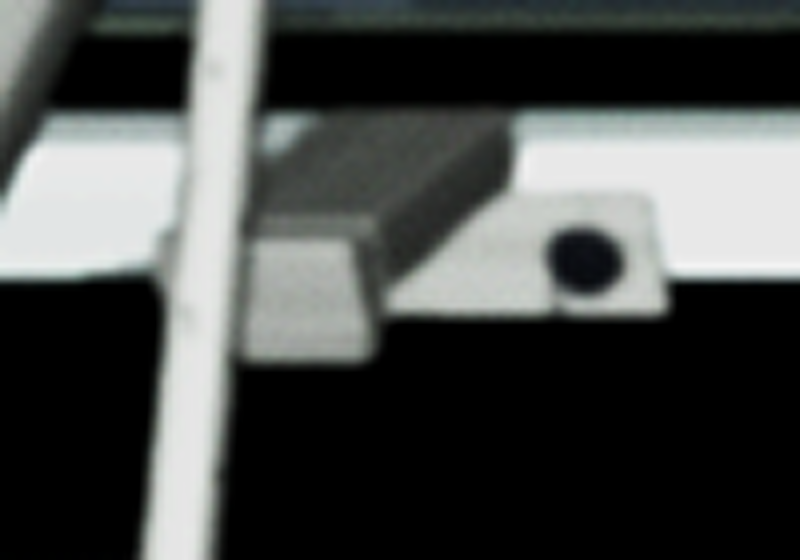

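Now the lip is plain: its nose edge is at crop (240–375, 360), i.e. image row 220. That puts the nose at about x = -79.9, so the keeper is offset about -3.7 mm and a seated bar axis should be at about x = -78.3. I'll re-grip nearer the fingertips and shifted to -x so the body clears the lever.

Call:
{"name": "arm_command", "arguments": {"plan": [0, 0, -35, 0, 0, 0, -35, 0, 0, -45, 0, 0, 0, -48, 0, 0, 0, 0, 0, 0, 0, 0, 29, 0, 0, 0, 29, 0, 0, 0, 0, 0, 0, 0, 0, 0]}}

```text
time_s: 6.35
eef_pos: [0.4989, -0.0347, 0.1637]
eef_rot: [0.0, 0.999, 0.045, 0.0]
wrist_force: [-0.2, -0.8, 0.3]
opening: 0.996
```

```bash
cat > s.py <<'E'
from h import *
o=ctrl.get_obs(); Rc=R.from_euler('z',-yaw0).as_matrix()
print(o["time_s"],"tcp cab",wc(o["eef_pos"]).round(1),"az",round(2*np.arctan2(o["eef_rot"][2],o["eef_rot"][1]),4),"F cab",(Rc@o["wrist_force"]).round(1),"M",(Rc@o["torque"]).round(2),"op",round(o["opening"],3))
E
python3 s.py
```

```text
6.35 tcp cab [-98.1  -1.1 163.7] az 0.0899 F cab [-0.3 -0.8  0.3] M [-0.08  0.02  0.02] op 0.996
```

Call:
{"name": "arm_command", "arguments": {"plan": [-1.5, -1.5, 1.5, 0, 0, 0, 0, 0]}}

```text
time_s: 6.55
eef_pos: [0.4976, -0.0334, 0.1624]
eef_rot: [0.0, 0.999, 0.045, 0.001]
wrist_force: [0.8, 0.2, 0.1]
opening: 0.999
```

Call:
{"name": "arm_command", "arguments": {"plan": [0, 0, 0, 0, 0, 0, 0, 0, 0, 0, 0, 0, 0, 0, 0, 0, 0, 0, 0, 0, 0, 0, 0, 0, 0, 0, 0, 0, 0, 0, 0, 0], "grip": 0}}

```text
time_s: 7.35
eef_pos: [0.4965, -0.0331, 0.1607]
eef_rot: [0.0, 0.999, 0.045, -0.0]
wrist_force: [-2.4, -0.7, 1.6]
opening: 0.439
```

```bash
python3 s.py; cat > k.py <<'E'
import numpy as np
from scipy.optimize import fsolve
def bar(b):  # bar position -> roller, lever angle
    v=np.array(b)-[-20,121]; d=np.hypot(*v); a=np.arctan2(v[1],v[0])%(2*np.pi)
    f=a-np.arccos((256+d*d-62**2)/(32*d)); p=np.array([-20,121])+16*np.array([np.cos(f),np.sin(f)])
    return p+(np.array(b)-p)*75/62, f+.28
def rol(r):
    v=np.array(r)-[-20,121]; d=np.hypot(*v); a=np.arctan2(v[1],v[0])%(2*np.pi)
    f=a-np.arccos((256+d*d-75**2)/(32*d)); p=np.array([-20,121])+16*np.array([np.cos(f),np.sin(f)])
    return p+(np.array(r)-p)*62/75, f+.28, d
E
python3 -c "
from k import *
for r in [(-92.6,171),(-92.6,160),(-94,150),(-95.5,140),(-96,130)]: print(r,*rol(r))
for b in [(-84,126),(-83.5,122),(-83.5,118),(-83.5,115.5),(-81,115.5),(-78.3,115.5),(-78.3,117)]: print('bar',b,*bar(b))
"
```

```text
7.35 tcp cab [-100.4    0.7  160.7] az 0.0898 F cab [-2.5 -0.5  1.6] M [-0.1   0.44 -0.02] op 0.439
(-92.6, 171) [-81.13569394 164.8705884 ] 2.266392904283687 88.15191432975236
(-92.6, 160) [-80.22902212 156.00514002] 1.9276829171025065 82.41213502876866
(-94, 150) [-81.19679565 147.74656742] 1.8592563979761987 79.47955712005447
(-95.5, 140) [-82.5104724  139.47829828] 1.8858295977951047 77.85403008194245
(-96, 130) [-83.05586027 131.20384661] 1.933532611178329 76.53103945458993
bar (-84, 126) [-96.80389346 123.75048624] 2.0352961135467593
bar (-83.5, 122) [-96.13113129 118.9251793 ] 2.0559332870904283
bar (-83.5, 118) [-95.91352545 114.13938012] 2.1226988287891277
bar (-83.5, 115.5) [-95.75539869 111.16350339] 2.1719890023032242
bar (-81, 115.5) [-93.21179618 111.04219404] 2.024108018427291
bar (-78.3, 115.5) [-90.49338467 110.99207695] 1.8599798705215422
bar (-78.3, 117) [-90.60538058 112.80743412] 1.8265939821099657
```

Call:
{"name": "arm_command", "arguments": {"plan": [0, 0, 5, 0, 0, 0, 6, 0, -0.7, 0, 5, 0, -0.7, 0, 5, 0, -0.8, 0, 5, 0, -0.8, 0, 5, 0, -0.5, 0, 5, 0, -0.5, 0, 5, 0, 0, 0, 0, 0, 0, 0, 0, 0]}}

```text
time_s: 8.35
eef_pos: [0.4929, -0.0335, 0.1198]
eef_rot: [0.0, 0.999, 0.045, 0.0]
wrist_force: [-1.8, -1.3, 3.5]
opening: 0.432
```

```bash
python3 s.py; python3 w.py wrist6 wrist; python3 - <<'E'
from h import *
w=np.load("wrist6.npz");C=cam(w,w)
for n,p in dict(roller=(-96.6,0,130),barR=(-83.6,-13,131),nose=(-79.9,-7,125),corner=(-60,-75,100)).items(): print(n,proj(C,cw(*p)).round(1))
cv2.imwrite("pics/c6.png",cv2.resize(cv2.imread("pics/wrist6.png")[150:420,140:420],None,fx=2.2,fy=2.2,interpolation=2))
E
```

```text
8.35 tcp cab [-104.     0.6  119.8] az 0.0895 F cab [-1.9 -1.1  3.5] M [-0.1  -0.02 -0.22] op 0.432
8.35 [ 0.4929 -0.0335  0.1198] [0.     0.999  0.0447 0.    ] [-1.79 -1.26  3.48] [-0.309  0.136  1.904 -0.     1.102  1.173]
[[ 6.000e-04  9.571e-01  2.897e-01  7.370e-02]
 [ 1.000e+00 -4.000e-04 -8.000e-04  1.000e-04]
 [-6.000e-04  2.897e-01 -9.571e-01 -1.425e-01]
 [ 0.000e+00  0.000e+00  0.000e+00  1.000e+00]] [[317.8   0.  277.1]
 [  0.  317.8 213.9]
 [  0.    0.    1. ]]
[280.99159968 316.69033441]
roller [278.  268.6]
barR [307.2 243. ]
nose [293.1 230.6]
corner [423.1 177.3]
```

View pics/c6.png

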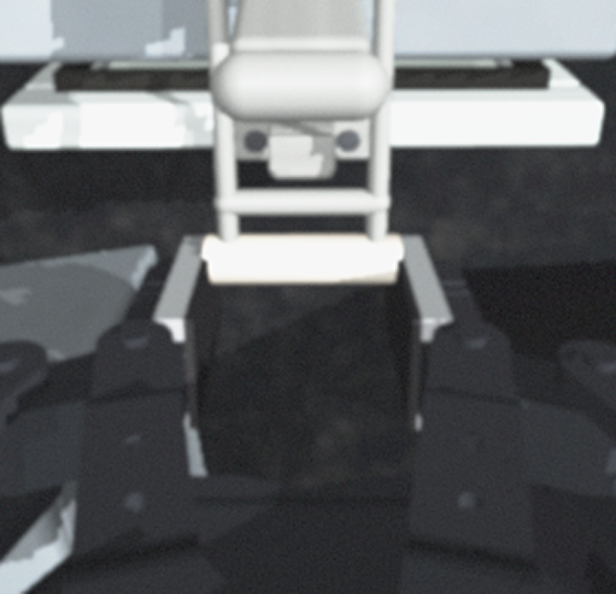

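The wrist view shows the lip nose at row 232 and the bar at row 242, clear beyond the nose. The roller is centred in the pads at row 268. I'll go straight down in checked steps.

Call:
{"name": "arm_command", "arguments": {"plan": [0, 0, 2.5, 0, 0, 0, 2.5, 0, 0, 0, 2.5, 0, 0, 0, 2.5, 0, 0, 0, 0, 0]}}

```text
time_s: 8.9
eef_pos: [0.4925, -0.0335, 0.1096]
eef_rot: [0.0, 0.999, 0.045, -0.0]
wrist_force: [-2.4, -1.7, 3.5]
opening: 0.427
```

Call:
{"name": "arm_command", "arguments": {"plan": [0, 0, 2, 0, 0, 0, 2, 0, 0, 0, 0, 0]}}

```text
time_s: 9.2
eef_pos: [0.4919, -0.0333, 0.1051]
eef_rot: [-0.0, 0.999, 0.045, -0.001]
wrist_force: [-3.0, -1.9, 1.1]
opening: 0.436
```

```bash
python3 s.py
```

```text
9.2 tcp cab [-105.     0.9  105.1] az 0.0903 F cab [-3.2 -1.6  1.1] M [-0.44  0.26  0.03] op 0.436
```

Call:
{"name": "arm_command", "arguments": {"plan": [0.3, 0, 1, 0, 0.3, 0, 1, 0, 0, 0, 0, 0]}}

```text
time_s: 9.5
eef_pos: [0.4925, -0.0332, 0.1032]
eef_rot: [-0.0, 0.999, 0.045, -0.001]
wrist_force: [-4.7, -2.7, 1.5]
opening: 0.435
```

Call:
{"name": "arm_command", "arguments": {"plan": [0, 0, 1, 0, 0, 0, 1, 0, 0, 0, 0, 0]}}

```text
time_s: 9.8
eef_pos: [0.4929, -0.0332, 0.1014]
eef_rot: [-0.0, 0.999, 0.045, -0.001]
wrist_force: [-4.4, -2.3, 0.7]
opening: 0.431
```

```bash
python3 s.py; python3 w.py wrist7 wrist;python3 w.py side7 side; python3 - <<'E'
from h import *
w=np.load("wrist7.npz");C=cam(w,w)
for n,p in dict(roller=(-97,0,111),barR=(-84.5,-13,115.3),nose=(-80.3,-7,125)).items(): print(n,proj(C,cw(*p)).round(1))
a=cv2.resize(cv2.imread("pics/wrist7.png")[130:330,180:380],None,fx=2.2,fy=2.2,interpolation=2)
b=cv2.resize(cv2.imread("pics/side7.png")[160:260,235:315],(352,440),interpolation=2)
cv2.imwrite("pics/c7.png",np.hstack([a,b]))
E
```

```text
9.8 tcp cab [-104.     0.9  101.4] az 0.0897 F cab [-4.6 -1.9  0.7] M [-0.12  0.54  0.01] op 0.431
9.8 [ 0.4929 -0.0332  0.1014] [-2.00e-04  9.99e-01  4.48e-02 -5.00e-04] [-4.36 -2.34  0.72] [-0.308  0.166  1.914  0.     1.063  1.173]
[[ 6.000e-04  9.571e-01  2.897e-01  7.370e-02]
 [ 1.000e+00 -4.000e-04 -8.000e-04  1.000e-04]
 [-6.000e-04  2.897e-01 -9.571e-01 -1.425e-01]
 [ 0.000e+00  0.000e+00  0.000e+00  1.000e+00]] [[317.8   0.  277.1]
 [  0.  317.8 213.9]
 [  0.    0.    1. ]]
[282.7123858  357.22216691]
9.85 [ 0.4929 -0.0333  0.1015] [-2.00e-04  9.99e-01  4.48e-02 -5.00e-04] [-4.63 -1.82  1.72] [-0.308  0.166  1.913 -0.     1.063  1.173]
roller [278.6 268.8]
barR [308.3 247.3]
nose [296.  247.1]
```

View pics/c7.png

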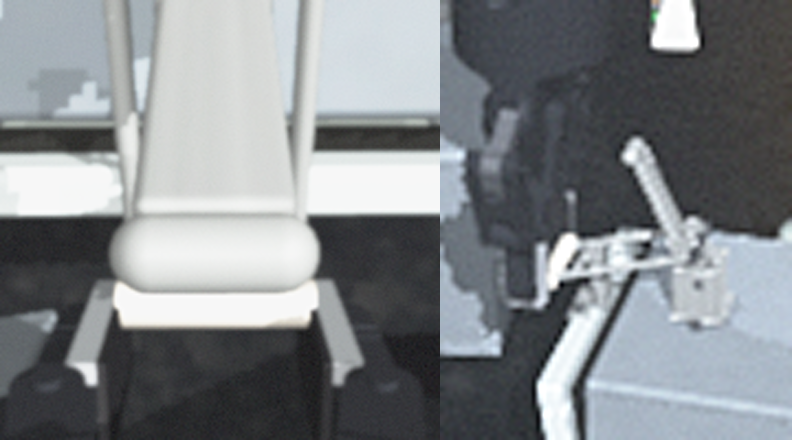

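Call:
{"name": "arm_command", "arguments": {"plan": [1, 0, 0, 0, 1, 0, 0, 0, 0, 0, 0, 0]}}

```text
time_s: 10.2
eef_pos: [0.4942, -0.0331, 0.1012]
eef_rot: [-0.0, 0.999, 0.045, -0.001]
wrist_force: [-6.3, -2.6, 0.3]
opening: 0.43
```

Call:
{"name": "arm_command", "arguments": {"plan": [1, 0, 0, 0, 0.5, 0, 0, 0, 0, 0, 0, 0]}}

```text
time_s: 10.5
eef_pos: [0.4952, -0.0329, 0.1008]
eef_rot: [-0.0, 0.999, 0.045, -0.002]
wrist_force: [-7.0, -3.6, 0.2]
opening: 0.432
```

```bash
python3 s.py
```

```text
10.5 tcp cab [-101.6    1.   100.8] az 0.0897 F cab [-7.3 -2.9  0.2] M [-0.34  0.91 -0.06] op 0.432
```

Call:
{"name": "arm_command", "arguments": {"plan": [0.5, 0, 0, 0, 0.5, 0, 0, 0, 0, 0, 0, 0, 0, 0, 0, 0]}}

```text
time_s: 10.9
eef_pos: [0.496, -0.0328, 0.1006]
eef_rot: [-0.0, 0.999, 0.045, -0.002]
wrist_force: [-7.1, -3.1, -1.4]
opening: 0.436
```

```bash
python3 s.py
```

```text
10.9 tcp cab [-100.8    1.   100.6] az 0.0898 F cab [-7.3 -2.4 -1.4] M [-0.33  0.91 -0.07] op 0.436
```

Call:
{"name": "arm_command", "arguments": {"plan": [0.5, 0, 0, 0, 0.5, 0, 0, 0, 0, 0, 0, 0, 0, 0, 0, 0]}}

```text
time_s: 11.3
eef_pos: [0.4969, -0.0328, 0.1006]
eef_rot: [-0.0, 0.999, 0.045, -0.002]
wrist_force: [-8.0, -3.9, -0.4]
opening: 0.434
```

```bash
python3 s.py
```

```text
11.3 tcp cab [-99.9   1.  100.6] az 0.0897 F cab [-8.3 -3.1 -0.4] M [-0.31  0.98 -0.09] op 0.434
```

Call:
{"name": "arm_command", "arguments": {"plan": [0.7, 0, 0, 0, 0, 0, 0, 0, 0, 0, 0, 0]}}

```text
time_s: 11.6
eef_pos: [0.4972, -0.0327, 0.1006]
eef_rot: [-0.0, 0.999, 0.045, -0.003]
wrist_force: [-8.8, -3.7, 0.8]
opening: 0.434
```

```bash
python3 s.py
```

```text
11.6 tcp cab [-99.6   1.  100.6] az 0.0898 F cab [-9.1 -2.9  0.8] M [-0.39  1.22 -0.03] op 0.434
```

Call:
{"name": "arm_command", "arguments": {"plan": [0.7, 0, 0, 0, 0, 0, 0, 0, 0, 0, 0, 0]}}

```text
time_s: 11.9
eef_pos: [0.4975, -0.0327, 0.1006]
eef_rot: [-0.0, 0.999, 0.045, -0.003]
wrist_force: [-11.0, -4.2, 1.8]
opening: 0.436
```

```bash
python3 s.py
```

```text
11.9 tcp cab [-99.3   1.  100.6] az 0.0899 F cab [-11.3  -3.1   1.8] M [-0.42  1.53 -0.03] op 0.436
```

The force slope has jumped to about 7 N/mm, the gasket's rate, so the keeper is holding the bar with about 3 N. I'll check by sight that the bar is under the lip before letting go.

```bash
python3 w.py wrist8 wrist|head -1;python3 w.py side8 side|head -1; python3 - <<'E'
from h import *
w=np.load("wrist8.npz");C=cam(w,w);S=cam(np.load("side8.npz"))
for n,p in dict(roller=(-92,0,111),barR=(-79.5,-13,115.3),nose=(-80.3,-7,125)).items(): print(n,proj(C,cw(*p)).round(1),proj(S,cw(*p)).round(1))
a=cv2.resize(cv2.imread("pics/wrist8.png")[180:320,190:370],None,fx=2.4,fy=2.4*1,interpolation=2)
b=cv2.resize(cv2.imread("pics/side8.png")[195:245,245:300],(370,336),interpolation=2)
cv2.imwrite("pics/c8.png",np.hstack([a,b]))
E
```

```text
11.9 [ 0.4975 -0.0327  0.1006] [-3.00e-04  9.99e-01  4.49e-02 -3.10e-03] [-10.99  -4.18   1.82] [-0.303  0.18   1.899 -0.002  1.069  1.179]
11.95 [ 0.4975 -0.0327  0.1005] [-3.00e-04  9.99e-01  4.49e-02 -3.10e-03] [-10.11  -5.32   2.39] [-0.303  0.18   1.899 -0.002  1.069  1.179]
roller [278.8 269.2] [262.4 220.7]
barR [308.8 247.7] [266.2 222.8]
nose [296.2 259. ] [266.5 217.5]
```

View pics/c8.png

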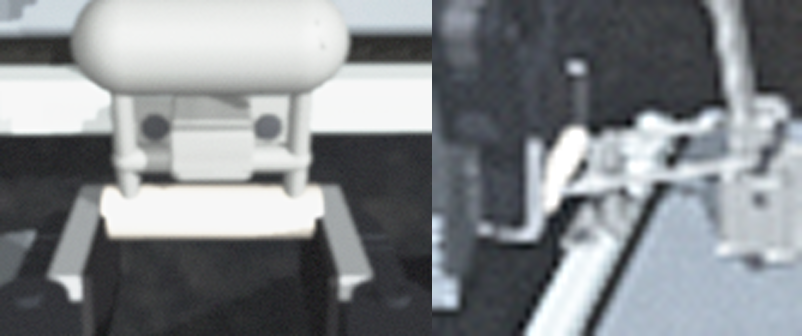

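The lip covers the bar (lip at crop (175–250, 128–180), bar passing behind it at y≈160), so it is hooked. I'll let go, back off and rise.

Call:
{"name": "arm_command", "arguments": {"plan": [0, 0, 0, 0, -1, 0, 0, 0, -1, 0, 0, 0, -1, 0, 0, 0, -1, 0, 0, 0, 0, 0, 0, 0], "grip": 1}}

```text
time_s: 12.6
eef_pos: [0.4962, -0.033, 0.1019]
eef_rot: [-0.0, 0.999, 0.045, 0.0]
wrist_force: [0.2, -0.7, 0.1]
opening: 0.999
```

Call:
{"name": "arm_command", "arguments": {"plan": [-3, 0, -10, 0, -5, 0, -20, 0, -5, 0, -30, 0, 0, 0, -30, 0, 0, 0, -30, 0, 0, 0, 0, 0]}}

```text
time_s: 13.2
eef_pos: [0.4859, -0.035, 0.2273]
eef_rot: [0.002, 0.999, 0.045, 0.004]
wrist_force: [0.5, -0.9, 0.2]
opening: 0.998
```

```bash
python3 s.py; python3 w.py wrist9 wrist|head -1;python3 w.py side9 side|head -1; python3 - <<'E'
from h import *
w=np.load("wrist9.npz");C=cam(w,w);S=cam(np.load("side9.npz"))
g=cv2.cvtColor(w["color"],cv2.COLOR_RGB2GRAY)
for n,p in dict(roller=(-92,0,111),nose=(-80.3,-7,125)).items(): print(n,proj(C,cw(*p)).round(1),proj(S,cw(*p)).round(1))
for th in (1.5,1.7,1.9,2.1): print(th,[proj(X,cw(-20+74*np.cos(th),0,121+74*np.sin(th))).round(1).tolist() for X in (C,S)])
a=cv2.resize(cv2.imread("pics/wrist9.png")[100:300,180:380],(400,400),interpolation=2)
b=cv2.resize(cv2.imread("pics/side9.png")[165:255,240:330],(400,400),interpolation=2)
cv2.imwrite("pics/c9.png",np.hstack([a,b]))
E
```

```text
13.2 tcp cab [-1.111e+02 -2.000e-01  2.273e+02] az 0.09 F cab [ 0.4 -0.9  0.2] M [-0.03 -0.02  0.01] op 0.998
13.2 [ 0.4859 -0.035   0.2273] [0.0016 0.999  0.045  0.0043] [ 0.48 -0.9   0.23] [-0.316 -0.022  1.833  0.     1.322  1.165]
13.25 [ 0.4847 -0.0347  0.2248] [0.001  0.999  0.0449 0.0027] [ 0.3  -0.4  -0.14] [-0.316 -0.02   1.836  0.     1.32   1.165]
roller [275.9 187.6] [262.4 220.7]
nose [284.9 176.4] [266.5 217.5]
1.5 [[275.5, 71.7], [297.8, 190.7]]
1.7 [[275.6, 102.4], [290.7, 190.0]]
1.9 [[275.7, 130.7], [283.9, 190.7]]
2.1 [[275.8, 154.4], [277.7, 192.5]]
```

View pics/c9.png

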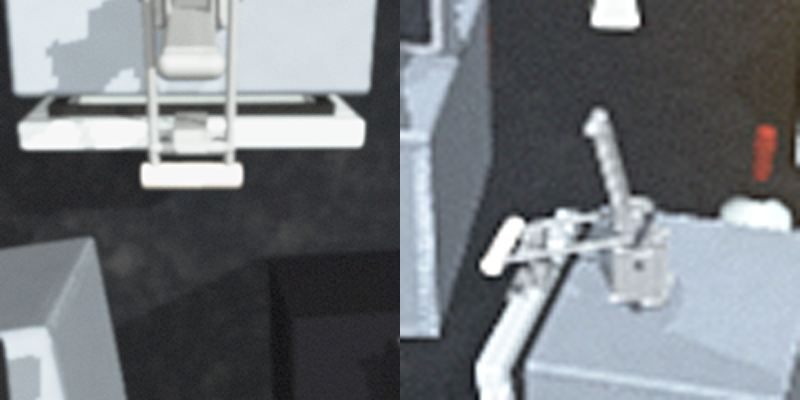

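The bail stayed hooked after release, with the lip over the bar and the roller low at wrist pixel (276,187). The lever stands at about 1.88 rad. Next: shut the fingers and go to the door side of the handle.

Call:
{"name": "arm_command", "arguments": {"plan": [0, 0, 0, 0, 0, 0, 0, 0, 0, 0, 0, 0, 0, 0, 0, 0, 0, 0, 0, 0, 0, 0, 0, 0, 0, 0, 0, 0, 0, 0, 0, 0], "grip": 0}}

```text
time_s: 14.1
eef_pos: [0.4833, -0.0342, 0.2218]
eef_rot: [0.0, 0.999, 0.045, 0.0]
wrist_force: [-0.1, 0.3, 0.6]
opening: -0.006
```

Call:
{"name": "arm_command", "arguments": {"plan": [10, 0, 18, 0, 15, 0, 18, 0, 15, 0, 14, 0, 0, 0, 0, 0]}}

```text
time_s: 14.5
eef_pos: [0.5229, -0.0303, 0.1698]
eef_rot: [-0.001, 0.999, 0.045, -0.002]
wrist_force: [-1.5, -0.2, 0.4]
opening: -0.002
```

```bash
python3 s.py
```

```text
14.5 tcp cab [-73.9   1.  169.8] az 0.09 F cab [-1.5 -0.1  0.4] M [ 0.03 -0.03 -0.02] op -0.002
```

Call:
{"name": "arm_command", "arguments": {"plan": [3, 1, -2, 0, 3, 0, -2, 0, 3, 0, 0, 0, 3, 0, 0, 0, 0, 0, 0, 0]}}

```text
time_s: 15.0
eef_pos: [0.5356, -0.0306, 0.1763]
eef_rot: [0.0, 0.999, 0.045, 0.0]
wrist_force: [-0.2, 0.5, -0.0]
opening: -0.002
```

Call:
{"name": "arm_command", "arguments": {"plan": [2, 0, 0, 0, 2, 0, 0, 0, 2, 0, 0, 0]}}

```text
time_s: 15.3
eef_pos: [0.5409, -0.03, 0.1757]
eef_rot: [-0.0, 0.999, 0.045, -0.0]
wrist_force: [-3.4, -0.4, 2.0]
opening: 0.001
```

```bash
python3 s.py
```

```text
15.3 tcp cab [-55.9  -0.3 175.7] az 0.0898 F cab [-3.4 -0.   2. ] M [0.   0.38 0.01] op 0.001
```

Call:
{"name": "arm_command", "arguments": {"plan": [2, 0, 0, 0, 2, 0, 0, 0, 2, 0, 0, 0, 2, 0, 0, 0]}}

```text
time_s: 15.7
eef_pos: [0.549, -0.0293, 0.1758]
eef_rot: [-0.0, 0.999, 0.045, -0.0]
wrist_force: [-4.5, -0.8, 2.2]
opening: 0.002
```

Call:
{"name": "arm_command", "arguments": {"plan": [2, 0, 0, 0, 2, 0, 0, 0, 2, 0, 0, 0, 2, 0, 0, 0]}}

```text
time_s: 16.1
eef_pos: [0.557, -0.0286, 0.1758]
eef_rot: [-0.0, 0.999, 0.045, -0.0]
wrist_force: [-6.2, -0.5, 3.6]
opening: 0.005
```

Call:
{"name": "arm_command", "arguments": {"plan": [2, 0, 0, 0, 2, 0, 0, 0, 2, 0, 0, 0, 2, 0, 0, 0]}}

```text
time_s: 16.5
eef_pos: [0.5649, -0.0279, 0.1759]
eef_rot: [-0.0, 0.999, 0.045, -0.0]
wrist_force: [-5.7, -0.3, 3.5]
opening: -0.0
```

```bash
python3 s.py
```

```text
16.5 tcp cab [-31.8  -0.4 175.9] az 0.0899 F cab [-5.7  0.3  3.5] M [0.02 0.97 0.03] op -0.0
```

Call:
{"name": "arm_command", "arguments": {"plan": [2, 0, -0.4, 0, 2, 0, -0.4, 0, 2, 0, -0.4, 0, 2, 0, -0.4, 0, 2, 0, -0.4, 0]}}

```text
time_s: 17.0
eef_pos: [0.5731, -0.0269, 0.1758]
eef_rot: [-0.0, 0.999, 0.045, -0.003]
wrist_force: [-7.4, -2.7, -4.9]
opening: -0.001
```

Call:
{"name": "arm_command", "arguments": {"plan": [2, 0, 0, 0, 2, 0, 0, 0, 2, 0, 0.3, 0, 2, 0, 0.4, 0]}}

```text
time_s: 17.4
eef_pos: [0.5802, -0.0262, 0.1746]
eef_rot: [-0.0, 0.999, 0.045, -0.004]
wrist_force: [-9.1, -1.4, -2.7]
opening: -0.002
```

```bash
python3 s.py
```

```text
17.4 tcp cab [-16.4  -0.2 174.6] az 0.0898 F cab [-9.2 -0.6 -2.7] M [-0.14  1.64  0.  ] op -0.002
```

Call:
{"name": "arm_command", "arguments": {"plan": [2, 0, 0.5, 0, 2, 0, 0.6, 0, 2, 0, 0.7, 0, 2, 0, 0.8, 0]}}

```text
time_s: 17.8
eef_pos: [0.5883, -0.0254, 0.1723]
eef_rot: [-0.0, 0.999, 0.045, -0.004]
wrist_force: [-10.1, -1.6, -0.5]
opening: -0.001
```

Call:
{"name": "arm_command", "arguments": {"plan": [2, 0, 0.9, 0, 2, 0, 1, 0, 2, 0, 1.1, 0]}}

```text
time_s: 18.1
eef_pos: [0.5947, -0.0248, 0.1696]
eef_rot: [-0.0, 0.999, 0.045, -0.003]
wrist_force: [-8.5, -0.5, 0.1]
opening: -0.002
```

```bash
python3 s.py
```

```text
18.1 tcp cab [ -1.9  -0.2 169.6] az 0.0899 F cab [-8.6  0.3  0.1] M [-0.06  1.47  0.01] op -0.002
```

Call:
{"name": "arm_command", "arguments": {"plan": [1.8, 0, 1.2, 0, 1.8, 0, 1.4, 0, 1.7, 0, 1.5, 0]}}

```text
time_s: 18.4
eef_pos: [0.6004, -0.0243, 0.1659]
eef_rot: [-0.0, 0.999, 0.045, -0.002]
wrist_force: [-8.6, 0.1, 2.1]
opening: 0.001
```

Call:
{"name": "arm_command", "arguments": {"plan": [1.7, 0, 1.5, 0, 1.7, 0, 1.6, 0, 1.7, 0, 1.6, 0]}}

```text
time_s: 18.7
eef_pos: [0.606, -0.0238, 0.1615]
eef_rot: [-0.0, 0.999, 0.045, -0.002]
wrist_force: [-7.0, -0.5, 1.9]
opening: -0.0
```

```bash
python3 s.py
```

```text
18.7 tcp cab [  9.5  -0.2 161.5] az 0.0899 F cab [-7.   0.2  1.9] M [0.07 1.15 0.04] op -0.0
```

Call:
{"name": "arm_command", "arguments": {"plan": [1.5, 0, 1.6, 0, 1.4, 0, 1.8, 0, 1.4, 0, 1.8, 0, 1.4, 0, 2, 0]}}

```text
time_s: 19.1
eef_pos: [0.6127, -0.0233, 0.155]
eef_rot: [-0.0, 0.999, 0.045, -0.001]
wrist_force: [-4.8, 0.2, 1.0]
opening: -0.004
```

Call:
{"name": "arm_command", "arguments": {"plan": [1.2, 0, 2, 0, 1.1, 0, 2, 0, 1, 0, 2, 0]}}

```text
time_s: 19.4
eef_pos: [0.6167, -0.0231, 0.1494]
eef_rot: [-0.0, 0.999, 0.045, 0.0]
wrist_force: [-2.2, 0.5, 1.8]
opening: -0.001
```

```bash
python3 s.py
```

```text
19.4 tcp cab [ 20.2  -0.5 149.4] az 0.0898 F cab [-2.1  0.7  1.8] M [0.16 0.39 0.09] op -0.001
```

Call:
{"name": "arm_command", "arguments": {"plan": [0.8, 0, 2.5, 0, 0.6, 0, 2.5, 0, 0.6, 0, 2.5, 0, 0.4, 0, 2.5, 0]}}

```text
time_s: 19.8
eef_pos: [0.6189, -0.0233, 0.1393]
eef_rot: [0.0, 0.999, 0.045, 0.0]
wrist_force: [-0.8, 0.1, -0.2]
opening: 0.002
```

Call:
{"name": "arm_command", "arguments": {"plan": [0.3, 0, 2.5, 0, 0.2, 0, 2.5, 0, 0, 0, 2, 0, 0, 0, 0, 0]}}

```text
time_s: 20.2
eef_pos: [0.6189, -0.023, 0.132]
eef_rot: [-0.0, 0.999, 0.045, -0.0]
wrist_force: [-0.3, -0.1, -0.5]
opening: 0.001
```

```bash
python3 s.py
```

```text
20.2 tcp cab [ 22.4  -0.5 132. ] az 0.0898 F cab [-0.3 -0.  -0.5] M [-0.03  0.04 -0.05] op 0.001
```

Call:
{"name": "arm_command", "arguments": {"plan": [0, 0, 1, 0, 0, 0, 1, 0, 0, 0, 1, 0, 0, 0, 0, 0]}}

```text
time_s: 20.6
eef_pos: [0.619, -0.023, 0.1294]
eef_rot: [-0.0, 0.999, 0.045, -0.0]
wrist_force: [0.0, -0.5, 0.1]
opening: 0.004
```

Call:
{"name": "arm_command", "arguments": {"plan": [0, 0, 1, 0, 0, 0, 0.7, 0, 0, 0, 0, 0]}}

```text
time_s: 20.9
eef_pos: [0.6193, -0.023, 0.1286]
eef_rot: [0.0, 0.999, 0.045, 0.0]
wrist_force: [-1.2, 0.4, 3.8]
opening: 0.001
```

```bash
python3 s.py
```

```text
20.9 tcp cab [ 22.8  -0.6 128.6] az 0.0899 F cab [-1.1  0.5  3.8] M [0.14 0.43 0.03] op 0.001
```

The finger met the flat handle at z = 128.6 (expected 128.5) with 3.8 N. I'll retreat and check by numbers, since no picture views are left.

Call:
{"name": "arm_command", "arguments": {"plan": [0, 0, -10, 0, 0, 0, -30, 0, 0, 0, -35, 0, -20, 0, -40, 0, -40, 0, -40, 0, -40, 0, 0, 0, -30, 0, 0, 0, 0, 0, 0, 0, 0, 0, 0, 0]}}

```text
time_s: 21.8
eef_pos: [0.4944, -0.0344, 0.2791]
eef_rot: [0.0, 0.999, 0.045, 0.001]
wrist_force: [0.9, -0.7, 0.2]
opening: -0.004
```

```bash
python3 s.py; python3 w.py wristA wrist|head -1; python3 w.py sideA side|head -1; python3 w.py topA top|head -1; python3 - <<'E'
from h import *
w=np.load("wristA.npz");C=cam(w,w);W0=np.load("wrist1.npz");C0=cam(W0,W0)
for nm,D,X in (("before",W0,C0),("after",w,C)):
    g=cv2.cvtColor(D["color"],cv2.COLOR_RGB2GRAY)
    # door outer top edge: brightness fall along -x at y=+-45, z=96 plane
    for y in (-55,-45,45,55):
        xs=np.arange(-95,-66,.5); v=np.array([g[tuple(np.int32(proj(X,cw(x,y,96)).round()[::-1]))] for x in xs],int)
        print(nm,y,"door outer edge x",xs[np.argmax(v>140)])
    v=[int(g[tuple(np.int32(proj(X,cw(x,y,128)).round()[::-1]))]) for x in (20,40,52,70) for y in (-12,0,12)]; print("lever strip (y -12,0,12 at x 20,40,52,70)",v)
    print("end col expected flat",proj(X,cw(54,0,126)).round(1),"roller",proj(X,cw(-88,0,112)).round(1))
g=cv2.cvtColor(w["color"],cv2.COLOR_RGB2GRAY); print("x profile y=0 z=128",[(x,int(g[tuple(np.int32(proj(C,cw(x,0,128)).round()[::-1]))])) for x in range(-100,70,5)])
for n in ("top","side"):
    a=np.load(n+"0.npz")["color"].astype(int);b=np.load(n+"A.npz")["color"].astype(int)
    X=cam(np.load(n+"0.npz"))
    d=np.abs(a-b).max(2)
    print(n,"changed px near bystanders",[(nm,int((d[v-12:v+12,u-12:u+12]>60).sum())) for nm,(u,v) in (dict(bottle=(246,190),flask=(372,161),driver=(390,218)) if n=="top" else dict(flask=(313,318),driver=(228,325),teat=(322,200))).items()])
E
```

```text
21.8 tcp cab [-102.6   -0.4  279.1] az 0.0893 F cab [ 0.8 -0.8  0.2] M [-0.01 -0.01 -0.02] op -0.004
21.8 [ 0.4944 -0.0344  0.2791] [3.00e-04 9.99e-01 4.46e-02 1.00e-03] [ 0.9  -0.7   0.15] [-0.31  -0.041  1.745  0.     1.435  1.172]
21.85 [ 0.4949 -0.0344  0.2789] [2.00e-04 9.99e-01 4.48e-02 9.00e-04] [-0.36  0.42  0.51] [-0.309 -0.039  1.744  0.     1.435  1.172]
21.9 [ 0.4951 -0.0344  0.2786] [1.00e-04 9.99e-01 4.49e-02 6.00e-04] [0.64 0.86 0.12] [-0.309 -0.038  1.743  0.     1.435  1.172]
before -55 door outer edge x -83.0
before -45 door outer edge x -83.0
before 45 door outer edge x -83.0
before 55 door outer edge x -83.0
lever strip (y -12,0,12 at x 20,40,52,70) [223, 230, 231, 229, 230, 231, 95, 90, 85, 42, 44, 39]
end col expected flat [277.2  13.5] roller [277.2 172.3]
after -55 door outer edge x -75.5
after -45 door outer edge x -75.5
after 45 door outer edge x -76.0
after 55 door outer edge x -76.0
lever strip (y -12,0,12 at x 20,40,52,70) [221, 241, 231, 220, 241, 230, 111, 242, 92, 43, 46, 44]
end col expected flat [275.6  11.9] roller [276.3 180.6]
x profile y=0 z=128 [(-100, 51), (-95, 49), (-90, 53), (-85, 44), (-80, 247), (-75, 248), (-70, 215), (-65, 241), (-60, 226), (-55, 205), (-50, 224), (-45, 231), (-40, 227), (-35, 179), (-30, 200), (-25, 200), (-20, 106), (-15, 180), (-10, 228), (-5, 230), (0, 240), (5, 241), (10, 240), (15, 241), (20, 241), (25, 240), (30, 241), (35, 241), (40, 241), (45, 236), (50, 234), (55, 81), (60, 52), (65, 40)]
top changed px near bystanders [('bottle', 3), ('flask', 271), ('driver', 25)]
side changed px near bystanders [('flask', 0), ('driver', 0), ('teat', 0)]
```

```bash
python3 -c "
from bench import ctrl
print(ctrl.hand_in())"
```

```text
the job is handed in; nothing more can be done
None
```

The door is latched, and I handed the job in at about 22 s of robot time with the arm clear of everything.

**Hooking the bail:** I took the bail by its roller and brought the bar down outside the keeper's lip. I then drew it back until the force rose at the gasket's rate. By my estimate that was 3–4 N on the keeper, from a wrist reading of about 11 N less about 8 N that moving the bail took by itself. A wrist picture showed the lip covering the bar, and the bail stayed hooked after I let go.

**Pressing the lever:** With the fingers shut, I pressed the lever over past dead centre. The highest force I read was about 10 N, and it fell to zero when the lever snapped over.

**Last checks:**
- **Lever:** The finger met the handle at z = 128.6 mm, where 128.5 mm means flat. The final wrist image shows the handle lying flat out to x ≈ 54.
- **Door:** The outer top edge moved from x = -83 to about -75.7, so the door stands at about 0.035 rad, inside the 0.01–0.09 range.
- **Bystanders:** The side view shows no change at the flask, the screwdriver or the bottle's teat. The top view disagreed: it showed many changed pixels at the flask and a few at the screwdriver. I took that to be the arm or its shadow, but had no picture views left to confirm it.
- **Extra step:** I took hold of the roller twice, letting go once to look at the keeper before hooking.

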